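Stack the parts tray on the runner tray at the modelling bench

TASK

Clear up the modelling bench: pick up the loose grey parts tray that stands on its four pins and stack it on the matching tray on the runner, so that all four pins drop into the sockets and the trays close up rim to floor, level and fully home. The runner tray may stand a little off the middle of its runner, so feel for the sockets with light pressure; do not drop or ram the tray, leave the jars, the sanding block and the green model where they are, and let go at the end.

Things in the scene. Friction and masses are not known exactly. Their poses are not given: they have to be found in the camera images.
- top_tray: Loose grey plastic parts tray to be stacked, 190 mm (its x) by 150 (y) by 69 tall, 0.3 to 0.6 kg, standing on four steel pins. Origin: centre of the plane of the pin tips, on the bench at first; z up. Underside at z 14 mm, cell floors 19, rim 69. Walls 5 mm thick; ends have ledges 28 mm wide. Low wood strips and wheels on its floor are fixed. A half turn makes no difference.
- web (a point): Grip point, 53 mm above the loose tray's origin, axes as the tray's: in the web, a stiff upright wall 10 mm thick along the tray's x through its middle, 134 mm long, top at z 69 mm, an open cell 65 mm wide on each side. Pinch the web here from above, fingers closing along the tray's y.
- pin (a point): Tip of one of the loose tray's four pins. The pins point down at x +-81, y +-42 mm of the tray, 10 mm thick, 14 mm long, tips tapered to 7 mm over the last 3 mm. This one is at +x, +y.
- runner: Aluminium runner plate, 170 mm (its x) by 200 (y), fixed to the bench; origin at the centre of its underside, on the bench; z up. It carries the bottom tray, shaped as the loose one without pins and parallel to the runner. Fully home, the loose tray's origin is 53 mm above the runner's; with pins on top of the ledges, 67 mm.
- ledge_mid (a point): Point 67 mm above the runner's origin, at the level of the bottom tray's rim and end ledges. The bottom tray's centre is here in x, but up to 14 mm off either way along the runner's y: this offset is not measured and must be felt or seen. Its slide is stiff (over 60 N to shift). The point does not move with the tray.
- socket_mid (a point): Middle of one of the four sockets if the bottom tray were centred on the runner (the +x, +y one, at ledge height). Sockets: square, 13 mm wide, 18 mm deep, at x +-81, y +-42 mm of the bottom tray's centre, in flat end ledges 28 mm wide that run 70 mm to either side of that centre along y, so pins can slide or tap along y on them.
- paint_jar: Bystander: amber glass jar with a white cap, 42 mm diameter, 55 mm tall, origin at the centre of its underside.
- glue_jar: Bystander: clear jar with a black cap, 48 mm diameter, 60 mm tall, origin at the centre of its underside.
- sanding_block: Bystander: cork sanding block 90 x 35 x 25 mm, origin at the centre of its underside.
- model_hull: Bystander: flat green model vehicle hull 160 x 66 x 36 mm, origin at the centre of its underside.
Not all that is in view belongs to the job. What is shaped like the top_tray but orange is not meant.

How it is judged (in metres and radians):
On the way:
1. the loose tray is lifted clear of the bench (height (world z) of top_tray above 0.075 m), for 0.1 s.
At the end, for the whole second after the job is handed in: The loose tray sits fully home on the runner tray: origin 53 mm above the bench (49 to 56 mm), within 6 mm of the runner's centre along the runner's x and 19 mm along its y, long sides parallel within 0.06 rad, level within 0.025 rad, at rest and released (z of top_tray in the frame of runner between 0.049 and 0.056 m and x of top_tray in the frame of runner between -0.006 and 0.006 m and y of top_tray in the frame of runner between -0.019 and 0.019 m and angle between the x axis of top_tray and the x axis of runner, either way round below 0.06 rad and angle between top_tray's own z axis and vertical below 0.025 rad and linear speed of top_tray below 0.02 m/s); the robot touches nothing.
It fails at once if the tray is rammed onto the runner tray (more than 150 N between them) (contact force between top_tray and runner above 150 N).
It fails at once if the tray is dropped: let go while its pins are more than 75 mm above the bench (height (world z) of top_tray above 0.075 m and contact force between the fingers and top_tray below 0.05 N).
It fails at once if a bystander (a jar, the sanding block or the model) is moved more than 20 mm (distance of any of paint_jar, glue_jar, sanding_block, model_hull from where it was at the start of the episode above 0.02 m).
It also fails if it takes over 51 s, if anything falls off the work surface, if the arm or the gripper's body presses on something with over 40 N, if the wrist force passes 120 N, or if a joint passes its speed limit or range.

ROBOT

A 6-joint arm with a two-finger parallel gripper is mounted at the origin on the work surface. World frame = base frame: x ahead of the robot, y to its left, z up, the work surface at z = 0. Lengths are in mm, angles in rad, forces in N, time in s.
With the tool pointing down it reaches from about 250 to 850 mm from the base axis. Payload 12.5 kg.
Tool frame: the origin (TCP) lies between the finger pads; the fingertips stand 11 mm ahead of it and the grasp point (between the pads) lies 8 mm behind it; x points along the fingers, y is the direction in which the jaws open and shut, and the axes are right-handed (so a half turn about x gives the same grasp; the last joint's range is limited). The gripper opens to 93 mm and grips with 3 to 60 N. Pads are 15 mm wide; open, the fingers measure 128 mm over their backs; the gripper's body (75 mm by 188 mm) begins 65 mm behind the grasp point.
Start: joints at [-1.213, 0.351, 1.652, -0, 1.139, -0.085], TCP at [235.675, -496.932, 229.633] pointing down, gripper open.
Joint ranges: [-2.75, 2.75], [-0.79, 2.1], [0.01, 2.65], [-1.57, 4.71], [0.07, 3.14], [-2.87, 2.87]. Speed limits (rad/s): [2.22, 2.22, 2.79, 3.14, 3.14, 3.14].

INTERFACE

Orientations are given as a unit quaternion [w, x, y, z].
In Python, from cell import * gives the robot as it stands.
- The arm moves only by the shell command python3 -m crank 'ROWS' [OPENING] [FORCE]. ROWS is JSON, a list of rows, each a list of 2 entries, a list of its own where there are three numbers: the shift along the tool's x, y, z scaled (see below), then the turn, a rotation vector about the tool's x, y, z scaled (see below). In form: [[[dx, dy, dz], [ax, ay, az]], ...]. A call has 1 to 12 rows; each row shifts and turns the commanded pose from where the row before left it, along the tool's axes as they then stand; what a row does not reach is not made up. The controller multiplies each number of a shift by 0.025 m and each number of a turn by 45 degrees. A row lasts 1/10 s, in which the tool goes at most 50 mm and 8.59 degrees, less where a joint would pass 70% of its speed; a pose out of reach is approached as far as the arm can. A call with a number of a shift or a turn outside -1 to 1 is refused whole. A call with a gripper value outside its range is refused whole. OPENING is the finger opening in mm, from 0 to 93, set as the call begins (- or left out, the last holds). The fingers move at their own pace and stop on an object; FORCE is the grip in N (left out, the last holds). Time passes only in rows, so rows that do not move let the fingers close. It gives the time, the measured TCP pose, the force and the opening at its end, in the units of the state.
- get_state(): the state, without advancing time (a new reading comes with each control period).
- snapshot(name): name is "scene" or "top" or "wrist"; returns a dict with "image" (480x640x3 uint8, red, green, blue), "fx", "fy", "cx", "cy" (pixels), "T" (4x4, takes a point from camera to world coordinates). Camera axes: x right, y down, z forward; pixel columns grow to the right and rows downward; lengths in mm; the calibration is good to about 2 mm. A picture is of the moment at which its call begins. There is no depth.
- hand_in(): hands the job in, once; it reports no verdict.
The state is a dict: "clock": time; "q": joint angles; "joint_velocities": joint speeds; "joint_efforts": joint torques, N m; "position": TCP position; "ee_rot": TCP orientation; "ft_force": force on the tool from outside, world axes, zero at the start; "torque": the same for the moment, N m; "finger_gap": finger opening in mm.
Only numpy, scipy, OpenCV 4.12 (cv2) and the standard library are available. Lean on these libraries where they do the work, as an engineer would, in place of code of your own. Each camera call takes 0.05 s, during which the arm holds its last target.

## Working session

There is one attempt and no reset: what is moved stays moved. The work goes in short steps, Python scripts to look and compute and a shell command to move; the robot and the scene stay as the last step left them, time stands still between calls to the robot, and variables do not carry over. Pictures are saved under pics/ and viewed, and the job is handed in when it is done.

```bash
ls; mkdir -p pics; python3 - <<'E'
from cell import *
import cv2
s=get_state();print(s)
for n in ("scene","top","wrist"):
    d=snapshot(n);cv2.imwrite(f"pics/{n}0.png",d["image"][:,:,::-1]);print(n,d["fx"],d["cx"],d["cy"],d["T"])
E
```

```text
pics
{'clock': 0.0, 'q': array([-1.21260146e+00,  3.51271144e-01,  1.65239254e+00, -2.51996309e-05,
        1.13907025e+00, -8.46015839e-02]), 'joint_velocities': array([-1.23979820e-03, -9.35134002e-05,  6.65386502e-04,  1.00857948e-04,
        1.73366563e-03, -2.15174018e-05]), 'joint_efforts': array([-3.84022167e-05, -4.97320747e+01, -2.85254842e+01,  6.99430425e-02,
        2.57322559e-02, -1.26624664e-04]), 'position': array([ 235.56472287, -496.65612596,  229.09428625]), 'ee_rot': array([-0.15488135, -0.6897833 , -0.15567861,  0.68990937]), 'ft_force': array([-0.24312012,  0.34118967,  0.58020793]), 'torque': array([ 0.00581754, -0.01481418,  0.04193039]), 'finger_gap': 93.18535071839202}
scene 610.2719484688463 310.998282160886 243.852216097553 [[-7.84679744e-01  3.42582616e-01 -5.16638026e-01  1.40925228e+03]
 [ 6.19856433e-01  4.43648410e-01 -6.47266631e-01  1.20121697e+03]
 [ 7.46334333e-03 -8.28138418e-01 -5.60473959e-01  1.03104149e+03]
 [ 0.00000000e+00  0.00000000e+00  0.00000000e+00  1.00000000e+00]]
top 464.0234047868229 321.9035229279545 235.50685819132187 [[-2.62606931e-02 -9.85877749e-01  1.65394801e-01  2.92614775e+02]
 [-9.99642281e-01  2.67372431e-02  6.55122755e-04  8.28224432e+01]
 [-5.06807195e-03 -1.65318432e-01 -9.86227221e-01  1.48282375e+03]
 [ 0.00000000e+00  0.00000000e+00  0.00000000e+00  1.00000000e+00]]
wrist 364.0147723336962 322.84793409310043 241.47669116359108 [[ 4.29600374e-01 -8.63181780e-01 -2.65255978e-01  3.08729716e+02]
 [-9.03017784e-01 -4.11151626e-01 -1.24552085e-01 -4.60456963e+02]
 [-1.54933600e-03  2.93038488e-01 -9.56099390e-01  3.82784222e+02]
 [ 0.00000000e+00  0.00000000e+00  0.00000000e+00  1.00000000e+00]]
```

View pics/scene0.png

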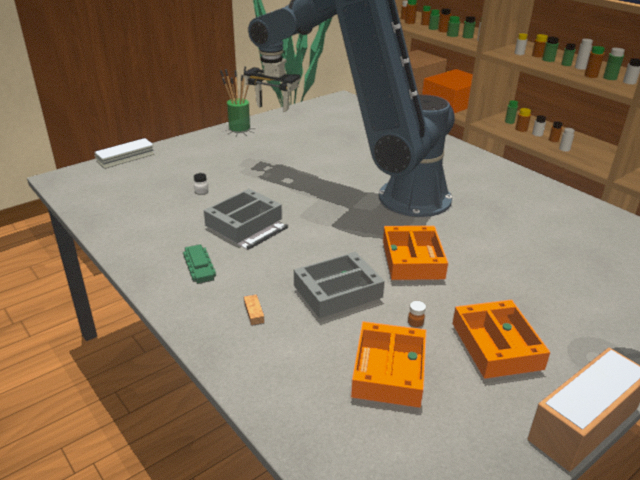

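View pics/top0.png

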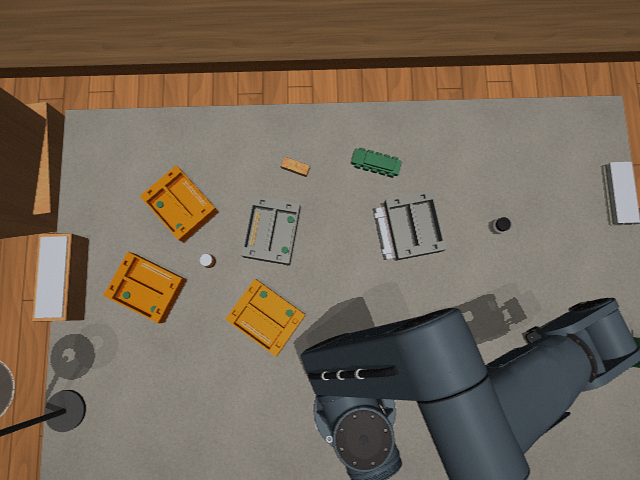

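View pics/wrist0.png

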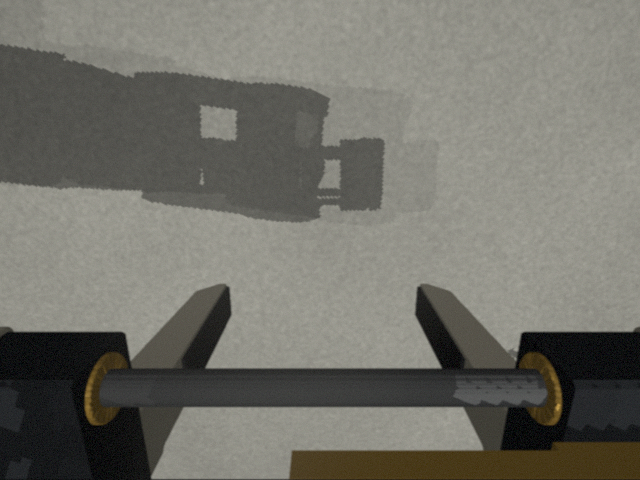

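The top view at (271,232) and scene view at (338,285) show a grey tray standing free. The other grey tray, at top (410,227), has the runner's bright plate sticking out at (385,233), so it is the bottom tray. Orange decoys are at top (178,203), (145,287) and (266,316). I choose the grey tray at (271,232) and will check it in a close crop.

```bash
python3 - <<'E'
import cv2
a=cv2.imread("pics/top0.png")
cv2.imwrite("pics/crop_a.png",cv2.resize(a[185:275,225:325],None,fx=6,fy=6,interpolation=cv2.INTER_CUBIC))
cv2.imwrite("pics/crop_b.png",cv2.resize(a[180:270,360:460],None,fx=6,fy=6,interpolation=cv2.INTER_CUBIC))
E
```

```text
(no output)
```

View pics/crop_a.png

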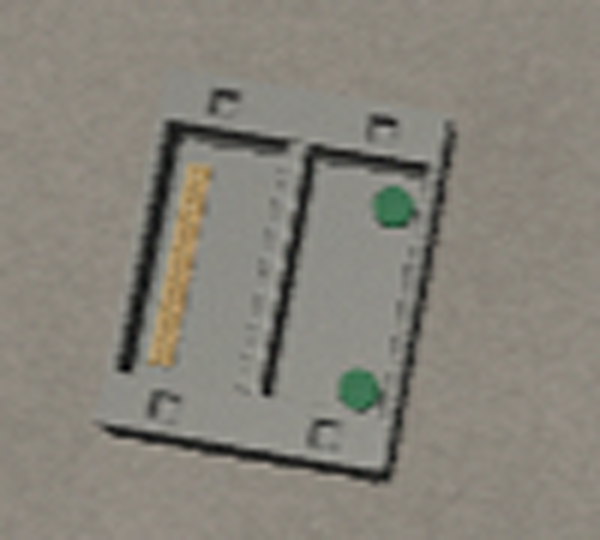

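View pics/crop_b.png

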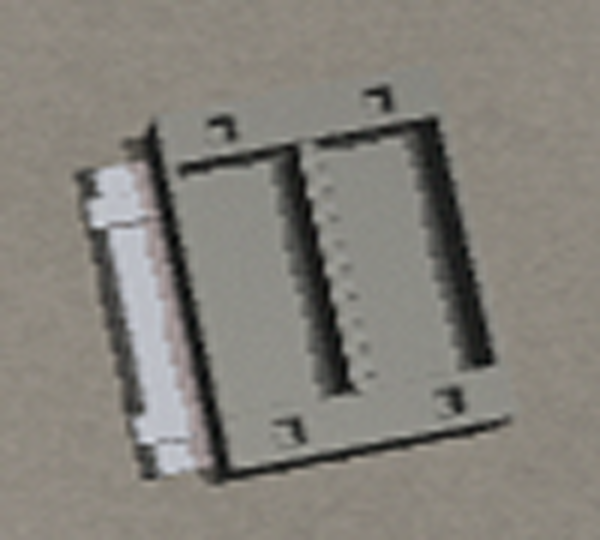

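Crop A shows a grey tray with a wood strip and green wheels, no plate beneath it, and rim corners at crop (170,72), (452,122), (388,470) and (103,425). It is the loose tray. Crop B shows the bottom tray with the runner plate out on the left, so the tray is well off towards one side.

```bash
cat > h.py <<'E'
import numpy as np,cv2
from cell import *
from scipy.spatial.transform import Rotation as R
def plane(d,uv,z):
    uv=np.atleast_2d(np.array(uv,float));T=np.array(d["T"])
    r=np.c_[(uv[:,0]-d["cx"])/d["fx"],(uv[:,1]-d["cy"])/d["fy"],np.ones(len(uv))]@T[:3,:3].T
    return T[:3,3]+r*((z-T[2,3])/r[:,2])[:,None]
def proj(d,p):
    T=np.array(d["T"]);c=(np.atleast_2d(p)-T[:3,3])@T[:3,:3]
    return np.c_[c[:,0]/c[:,2]*d["fx"]+d["cx"],c[:,1]/c[:,2]*d["fy"]+d["cy"]]
def rigid(mod,pts):
    mod=np.array(mod,float);pts=np.array(pts)[:,:2];mc=mod.mean(0);pc=pts.mean(0)
    a,b=(mod-mc).T,(pts-pc).T
    th=np.arctan2((a[0]*b[1]-a[1]*b[0]).sum(),(a*b).sum())
    c,s=np.cos(th),np.sin(th);Rm=np.array([[c,-s],[s,c]])
    t=pc-Rm@mc;return t,th,pts-(mod@Rm.T+t)
def rot():
    q=get_state()["ee_rot"];return R.from_quat([q[1],q[2],q[3],q[0]])
E
python3 - <<'E'
from h import *
d=snapshot("top")
# image: +x up, +y left. tray x axis ~ world x
C=lambda c,ox,oy:[((u+.5)/6-.5+ox,(v+.5)/6-.5+oy) for u,v in c]
rim=[(95,75),(95,-75),(-95,-75),(-95,75)]; 
A=plane(d,C([(168,72),(452,122),(388,470),(103,425)],225,185),69)
B=plane(d,C([(155,115),(432,68),(512,418),(222,470)],360,180),67)
for P in(A,B):
    t,th,res=rigid(rim,P);print(t.round(1),th.round(4));print(res.round(1).tolist())
sA=plane(d,C([(224,102),(383,127),(323,435),(163,405)],225,185),69)
sB=plane(d,C([(222,128),(378,98),(450,402),(288,432)],360,180),67)
so=[(81,42),(81,-42),(-81,-42),(-81,42)]
for P in(sA,sB):
    t,th,res=rigid(so,P);print(t.round(1),th.round(4));print(res.round(1).tolist())
# runner plate left edge corners crop (at z ~? )
print(plane(d,C([(80,178),(145,478)],360,180),8))
E
```

```text
[552.4 241.2] -0.1905
[[-0.6, 0.9], [-3.0, 0.3], [2.5, 0.3], [1.1, -1.5]]
[ 558.8 -204.8] 0.1453
[[-0.6, -1.4], [-1.0, 0.9], [1.3, -0.4], [0.2, 1.0]]
[554.9 243.5] -0.2008
[[-0.2, 0.1], [0.9, -0.3], [-0.8, 0.4], [0.1, -0.2]]
[ 559.9 -207. ] 0.1611
[[0.3, -0.3], [0.7, 0.4], [-0.6, -0.5], [-0.4, 0.4]]
[[ 621.99392652  -84.29358693    8.        ]
 [ 457.74881455 -111.59419428    8.        ]]
```

```bash
python3 - <<'E'
from h import *
r=rot();M=r.as_matrix();print(M.round(3))
p=get_state()["position"]
yw=M[:,1];print("tool y heading",np.arctan2(yw[1],yw[0]),"tray y heading",-0.197+np.pi/2, "bottom",0.155+np.pi/2)
tgt=np.array([554,242.5,260]);print("shift tool",M.T@(tgt-p), "in units",M.T@(tgt-p)/25)
# wrist cam in tool frame
d=snapshot("wrist");T=np.array(d["T"]);print("cam in tool",M.T@(T[:3,3]-p),(M.T@T[:3,:3]).round(3))
E
```

```text
[[-0.     0.428 -0.904]
 [ 0.001 -0.904 -0.428]
 [-1.    -0.001 -0.   ]]
tool y heading -1.127971580273594 tray y heading 1.3737963267948965 bottom 1.7257963267948966
shift tool [ -30.2800917  -531.54707189 -604.45806999] in units [ -1.21120367 -21.26188288 -24.1783228 ]
cam in tool [-153.60494979   -1.53109459  -81.63446275] [[ 0.001 -0.293  0.956]
 [ 1.     0.001 -0.   ]
 [-0.001  0.956  0.293]]
```

```bash
python3 -m crank '[[[0,-0.4,-0.45],[0,0,0]],[[-0.05,-0.886,-1],[0,0,0]],[[-0.05,-0.886,-1],[0,0,0]],[[-0.05,-0.886,-1],[0,0,0]],[[-0.05,-0.886,-1],[0,0,0]],[[-0.05,-0.886,-1],[0,0,0]],[[-0.05,-0.886,-1],[0,0,0]],[[-0.05,-0.886,-1],[0,0,0]],[[-0.05,-0.886,-1],[0,0,0]],[[-0.05,-0.886,-1],[0,0,0]],[[-0.05,-0.886,-1],[0,0,0]],[[-0.05,-0.886,-1],[0,0,0]]]' 93 40
```

```text
clock: 1.45
position: [385.5, -143.0, 243.5]
ee_rot: [0.155, 0.69, 0.155, -0.69]
ft_force: [-0.3, -1.6, -0.5]
finger_gap: 93.1
```

```bash
python3 -m crank '[[[-0.05,-0.886,-1],[0,0,0]],[[-0.05,-0.886,-1],[0,0,0]],[[-0.05,-0.886,-1],[0,0,0]],[[-0.05,-0.886,-1],[0,0,0]],[[-0.05,-0.886,-1],[0,0,0]],[[-0.05,-0.886,-1],[0,0,0]],[[-0.05,-0.886,-1],[0,0,0]],[[-0.05,-0.886,-1],[0,0,0]],[[-0.05,-0.886,-1],[0,0,0]],[[-0.05,-0.886,-1],[0,0,0]],[[-0.05,-0.886,-1],[0,0,0]],[[0,-0.6,-0.7],[0,0,0]]]'; python3 -m crank '[[[0,-0.4,-0.4],[0.13,0,0]],[[0,0,0],[0.14,0,0]],[[0,0,0],[0.14,0,0]],[[0,0,0],[0.14,0,0]],[[0,0,0],[0.14,0,0]],[[0,0,0],[0.13,0,0]],[[0,0,0],[0,0,0]]]'
python3 - <<'E'
from h import *
s=get_state();print(s["position"],s["q"].round(2))
M=rot().as_matrix();print(np.arctan2(M[1,1],M[0,1]))
d=snapshot("wrist");cv2.imwrite("pics/w1.png",d["image"][:,:,::-1])
E
```

```text
clock: 2.65
position: [538.7, 216.4, 257.2]
ee_rot: [0.156, 0.69, 0.156, -0.69]
ft_force: [-0.4, -1.8, -0.4]
finger_gap: 93.0
clock: 3.35
position: [543.0, 227.7, 257.1]
ee_rot: [0.071, -0.703, 0.071, 0.704]
ft_force: [-0.7, -0.4, 0.4]
finger_gap: 93.2
[543.0079147  227.69512187 257.09329142] [0.32 0.4  1.52 0.   1.23 2.09]
-1.7731948156301078
```

View pics/w1.png

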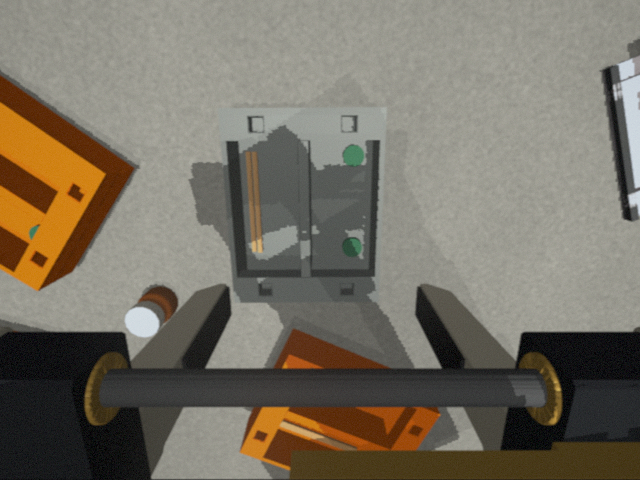

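The wrist picture shows the grey tray's sockets at (256,124), (349,124), (347,289) and (265,289), its web at column ~306, and the paint jar at (150,310), clear of the fingers.

```bash
python3 - <<'E'
from h import *
d=snapshot("wrist");im=d["image"][:,:,::-1]
cv2.imwrite("pics/w1c.png",cv2.resize(im[95:310,210:400],None,fx=2.75,fy=2.75,interpolation=cv2.INTER_CUBIC))
so=[(81,42),(81,-42),(-81,-42),(-81,42)]
rim=[(95,75),(95,-75),(-95,-75),(-95,75)]
P=plane(d,[(347,289),(265,289),(256,124),(349,124)],69)
t,th,res=rigid(so,P);print(t,th,res.round(1).tolist())
P=plane(d,[(374.5,300),(238,301),(222,107.5),(387,107)],69)
t,th,res=rigid(rim,P);print(t,th,res.round(1).tolist())
print(plane(d,[(311,140),(301,140),(300,275),(311,275)],69))
E
```

```text
[552.06116887 244.98516474] 2.9487288130101197 [[0.5, -0.1], [0.8, -0.3], [-0.5, -0.3], [-0.7, 0.7]]
[552.40640852 243.87642135] 2.942844628315422 [[2.7, 4.4], [-0.3, -4.1], [-2.0, -2.3], [-0.5, 2.0]]
[[615.94455039 225.07584377  69.        ]
 [617.71934292 233.94538597  69.        ]
 [489.47356536 262.99779973  69.        ]
 [487.291174   252.09861014  69.        ]]
```

View pics/w1c.png

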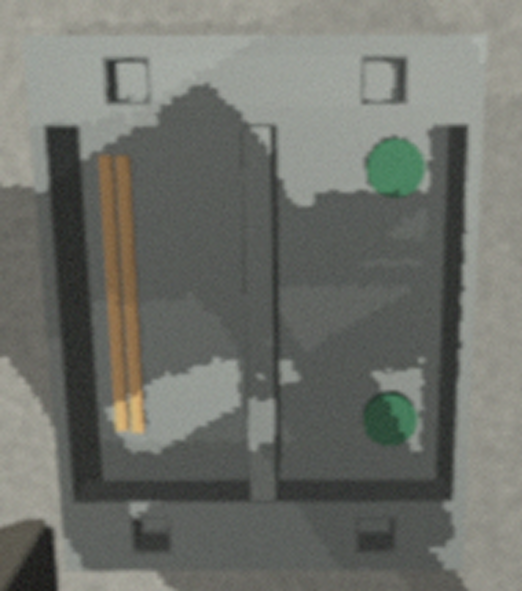

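```bash
python3 -m crank '[[[0,0.5,-0.1],[0,0,0]],[[0,1,-0.24],[0,0,0]],[[0,1,-0.24],[0,0,0]],[[0,1,-0.24],[0,0,0]],[[0,1,-0.24],[0,0,0]],[[0,1,-0.24],[0,0,0]],[[0,1,-0.24],[0,0,0]],[[0,1,-0.24],[0,0,0]],[[0,1,-0.24],[0,0,0]],[[0,1,-0.24],[0,0,0]],[[0,1,-0.24],[0,0,0]],[[0,1,-0.24],[0,0,0]]]'; python3 -m crank '[[[0,1,-0.24],[0,0,0]],[[0,1,-0.24],[0,0,0]],[[0,1,-0.24],[0,0,0]],[[0,1,-0.24],[0,0,0]],[[0,1,-0.24],[0,0,0]],[[0,1,-0.23],[0,0,0]],[[0,0.14,0],[-0.15,0,0]],[[0,0,0],[-0.15,0,0]],[[0,0,0],[-0.146,0,0]],[[0,0,0],[0,0,0]],[[0,0,0],[0,0,0]]]'
python3 - <<'E'
from h import *
s=get_state();print(s["position"],s["q"].round(2))
M=rot().as_matrix();print(np.arctan2(M[1,1],M[0,1]))
d=snapshot("wrist");cv2.imwrite("pics/w2.png",d["image"][:,:,::-1])
E
```

```text
clock: 4.65
position: [553.0, -69.8, 257.2]
ee_rot: [0.07, -0.704, 0.071, 0.704]
ft_force: [0.6, -0.8, 0.4]
finger_gap: 93.0
clock: 5.75
position: [557.5, -226.0, 257.1]
ee_rot: [-0.052, -0.705, -0.052, 0.705]
ft_force: [0.3, 0.7, 0.1]
finger_gap: 92.8
[ 557.47406144 -226.00155486  257.13665796] [-0.46  0.42  1.48 -0.    1.24  0.96]
-1.424527354741515
```

View pics/w2.png

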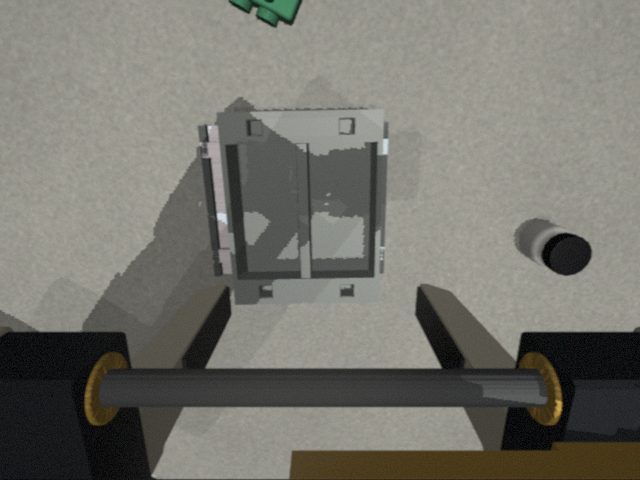

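The bottom tray appears almost exactly where the loose one did, with sockets near (255,127), (347,126), (347,291) and (266,291). Both crops need enlarging for accurate picks.

```bash
python3 - <<'E'
import cv2,numpy as np
out=[]
for f in("w1","w2"):
    im=cv2.imread(f"pics/{f}.png")
    cs=[cv2.resize(im[y:y+36,x:x+48],None,fx=8,fy=8,interpolation=cv2.INTER_CUBIC) for x,y in((235,106),(325,106),(242,272),(325,272))]
    o=np.vstack([np.hstack(cs[:2]),np.hstack(cs[2:])])
    o=cv2.convertScaleAbs(o,alpha=1.5)
    cv2.imwrite(f"pics/{f}s.png",o)
E
```

```text
(no output)
```

View pics/w1s.png

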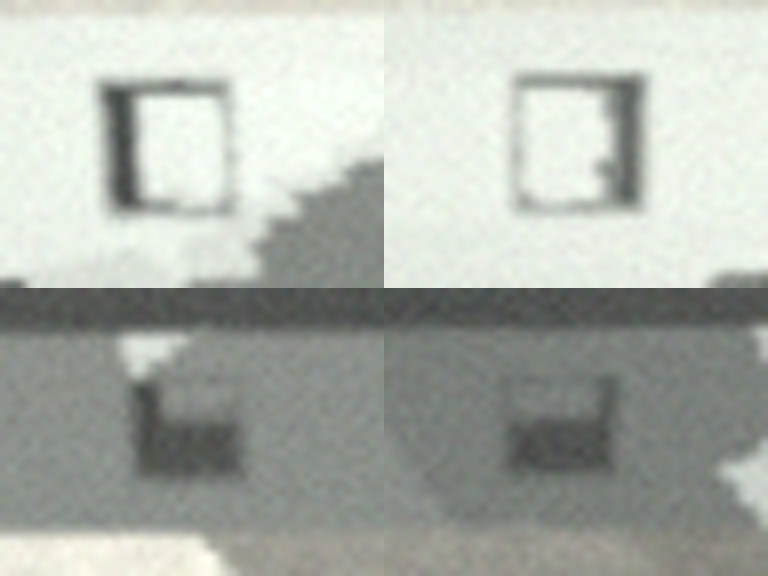

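View pics/w2s.png

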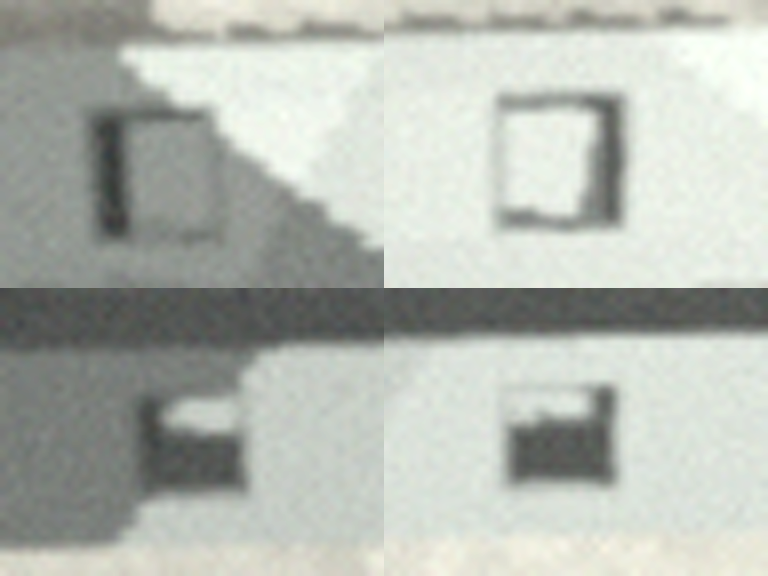

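```bash
python3 - <<'E'
from h import *
import copy
d=snapshot("wrist");s=get_state();p2=s["position"];M2=rot().as_matrix()
T=np.array(d["T"]);cp=M2.T@(T[:3,3]-p2);cR=M2.T@T[:3,:3]
f=lambda L:[(x0+u/8-.44,y0+v/8-.44) for (u,v),(x0,y0) in zip(L,((235,106),(325,106),(242,272),(325,272)))]
so=[(-81,-42),(-81,42),(81,-42),(81,42)]
w1=f([(166,147),(578-384,143),(188,426-288),(560-384,424-288)])
w2=f([(156,176),(561-384,161),(191,443-288),(560-384,436-288)])
# pose 1
from math import cos,sin
p1=np.array([543.008,227.695,257.093]);h=-1.7731948
M1=np.array([[0,cos(h),sin(h)],[0,sin(h),-cos(h)],[-1,0,0]])
for w,p,M,z in((w1,p1,M1,69),(w2,p2,M2,67)):
    D=dict(d);TT=np.eye(4);TT[:3,3]=p+M@cp;TT[:3,:3]=M@cR;D["T"]=TT
    t,th,res=rigid(so,plane(D,w,z));hh=np.arctan2(M[1,1],M[0,1])
    print(t.round(2),th+0, (th-np.pi) if th>2 else th, res.round(2).tolist())
    dl=M.T@np.array([t[0]-p[0],t[1]-p[1],0]);print("tray in tool y,z",dl[1:].round(2),"heading err tray y - tool y",((th-np.pi/2)-hh+np.pi/2)%np.pi-np.pi/2)
E
```

```text
[552.85 245.44] 2.946511374301993 -0.19508127928780006 [[-0.69, -0.05], [-0.72, 0.43], [0.77, -0.54], [0.64, 0.16]]
tray in tool y,z [-19.36  -6.07] heading err tray y - tool y 0.007317193917303122
[ 557.99 -205.35] -2.976424268690733 -2.976424268690733 [[-0.5, -0.31], [-0.44, 0.24], [0.74, -0.12], [0.21, 0.19]]
tray in tool y,z [-20.18  -3.33] heading err tray y - tool y 0.01823213068053331
```

```bash
python3 -m crank '[[[0,-0.5,-0.07],[0,0,0]],[[0,-1,-0.137],[0,0,0]],[[0,-1,-0.137],[0,0,0]],[[0,-1,-0.137],[0,0,0]],[[0,-1,-0.137],[0,0,0]],[[0,-1,-0.137],[0,0,0]],[[0,-1,-0.137],[0,0,0]],[[0,-1,-0.137],[0,0,0]],[[0,-1,-0.137],[0,0,0]],[[0,-1,-0.137],[0,0,0]],[[0,-1,-0.137],[0,0,0]],[[0,-1,-0.137],[0,0,0]]]' 55; python3 -m crank '[[[0,-1,-0.137],[0,0,0]],[[0,-1,-0.137],[0,0,0]],[[0,-1,-0.137],[0,0,0]],[[0,-1,-0.137],[0,0,0]],[[0,-1,-0.137],[0,0,0]],[[0,-1,-0.137],[0,0,0]],[[0,-1,-0.137],[0,0,0]],[[0,-0.18,-0.03],[0.145,0,0]],[[0,0,0],[0.145,0,0]],[[0,0,0],[0.145,0,0]],[[0,0,0],[0,0,0]],[[0,0,0],[0,0,0]]]'
python3 - <<'E'
from h import *
s=get_state();p=s["position"];M=rot().as_matrix();print(p,np.arctan2(M[1,1],M[0,1]),M[:,0].round(4))
print("rem units",M.T@(np.array([552.85,245.44,45])-p)/25)
E
```

```text
clock: 7.05
position: [553.6, 66.3, 257.2]
ee_rot: [0.052, 0.705, 0.053, -0.705]
ft_force: [-0.5, 0.6, 0.4]
finger_gap: 54.4
clock: 8.25
position: [551.6, 246.1, 257.2]
ee_rot: [0.067, -0.704, 0.067, 0.704]
ft_force: [-0.6, 0.8, 0.0]
finger_gap: 55.4
[551.56404925 246.05735649 257.16545084] -1.7601564900528182 [-1.e-04  1.e-04 -1.e+00]
rem units [ 8.4866133   0.01505122 -0.05576247]
```

```bash
python3 -m crank '[[[0.5,0.015,-0.05],[0.007,0,0]],[[1,0,0],[0,0,0]],[[1,0,0],[0,0,0]],[[1,0,0],[0,0,0]],[[1,0,0],[0,0,0]],[[1,0,0],[0,0,0]],[[0.8,0,0],[0,0,0]],[[0.4,0,0],[0,0,0]],[[0,0,0],[0,0,0]]]' 55
python3 - <<'E'
from h import *
s=get_state();p=s["position"];print(p,s["ft_force"])
d=snapshot("wrist");cv2.imwrite("pics/w3.png",d["image"][:,:,::-1])
E
```

```text
clock: 9.15
position: [552.3, 244.7, 88.0]
ee_rot: [0.069, -0.703, 0.07, 0.705]
ft_force: [0.8, 0.3, 0.4]
finger_gap: 55.3
[552.27438745 244.74808729  88.04013756] [0.83209962 0.28266121 0.38833073]
```

View pics/w3.png

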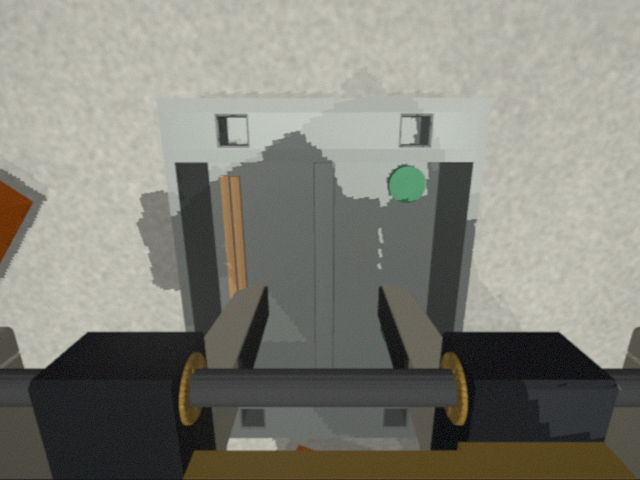

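The web (columns 314–333) sits midway between the finger tips (268 and 378), and the fingers line up with the open cells. I'll go down and pinch gently.

```bash
python3 -m crank '[[[0.6,0.01,0],[0,0,0]],[[0.6,0,0],[0,0,0]],[[0.4,0,0],[0,0,0]],[[0.12,0,0],[0,0,0]],[[0,0,0],[0,0,0]]]' 55; python3 -m crank '[[[0,0,0],[0,0,0]],[[0,0,0],[0,0,0]],[[0,0,0],[0,0,0]],[[0,0,0],[0,0,0]],[[0,0,0],[0,0,0]],[[0,0,0],[0,0,0]]]' 0 50
```

```text
clock: 9.7
position: [552.8, 244.7, 46.0]
ee_rot: [0.07, -0.703, 0.07, 0.704]
ft_force: [-0.2, 0.1, 0.9]
finger_gap: 55.0
clock: 10.3
position: [553.1, 244.8, 46.7]
ee_rot: [-0.07, 0.704, -0.07, -0.704]
ft_force: [-0.8, -0.3, 0.8]
finger_gap: 11.4
```

```bash
python3 -m crank '[[[0,0,0],[0,0,0]],[[-0.1,0,0],[0,0,0]],[[-0.4,0,0],[0,0,0]],[[-0.8,0,0],[0,0,0]],[[-0.8,0,0],[0,0,0]],[[-0.8,0,0],[0,0,0]],[[-0.8,0,0],[0,0,0]],[[-0.7,0,0],[0,0,0]],[[-0.4,0,0],[0,0,0]],[[0,0,0],[0,0,0]],[[0,0,0],[0,0,0]]]' 0 60
python3 - <<'E'
from h import *
s=get_state();p=s["position"];M=rot().as_matrix();print(p,np.arctan2(M[1,1],M[0,1]),M[:,0].round(4),s["ft_force"],s["torque"],s["finger_gap"])
for n in("wrist","scene"):
    d=snapshot(n);cv2.imwrite(f"pics/{n}4.png",d["image"][:,:,::-1])
E
```

```text
clock: 11.4
position: [552.7, 244.7, 166.0]
ee_rot: [0.07, -0.703, 0.07, 0.704]
ft_force: [-0.6, 0.1, -5.2]
finger_gap: 9.4
[552.67949043 244.66440655 166.04651877] -1.7689416308177548 [-9.e-04 -3.e-04 -1.e+00] [-0.63785916  0.08358338 -5.15627488] [0.03239594 0.00324017 0.02225671] 9.410909117222328
```

View pics/wrist4.png

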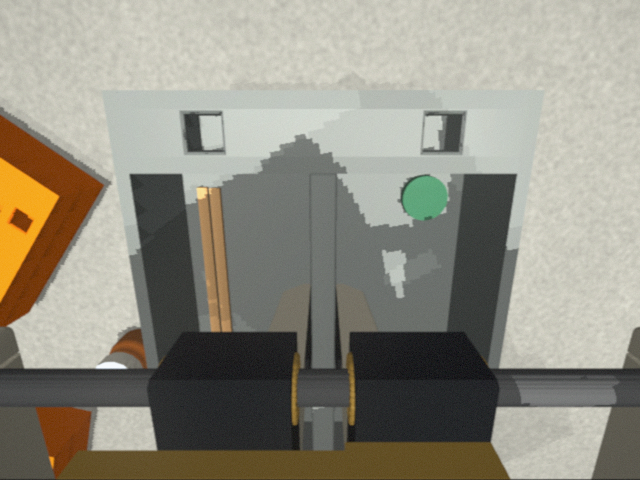

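View pics/scene4.png

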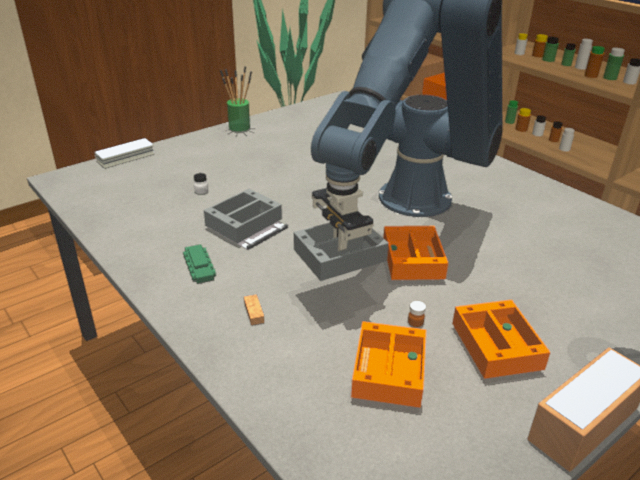

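```bash
python3 - <<'E'
from h import *
im=cv2.imread("pics/wrist4.png")
o=np.hstack([cv2.resize(im[100:165,x:x+62],None,fx=6,fy=6,interpolation=cv2.INTER_CUBIC) for x in(172,412)])
cv2.imwrite("pics/w4s.png",cv2.convertScaleAbs(o,alpha=1.3))
E
```

```text
(no output)
```

View pics/w4s.png

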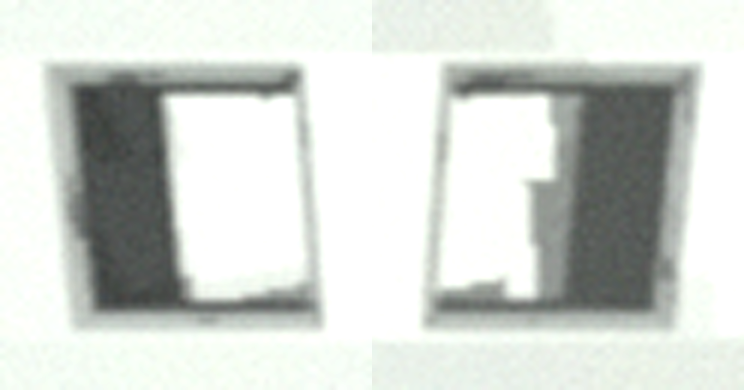

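```bash
python3 - <<'E'
from h import *
d=snapshot("wrist");p=get_state()["position"];M=rot().as_matrix();T=np.array(d["T"])
K=np.array([[d["fx"],0,d["cx"]],[0,d["fy"],d["cy"]],[0,0,1]])
g=lambda L,x0:[(x0+(u+.5)/6-.5,100+(v+.5)/6-.5) for u,v in L]
uv=np.array(g([(45,65),(302,65),(322,328),(77,328)],172)+g([(443-372,65),(702-372,65),(678-372,328),(425-372,328)],412))
for h in(6.5,7,7.5,8,8.5):
    ob=[]
    # tool frame: image left = -y tool, image up=-z tool ; points at rim plane, x=0 local
    for cy in(-42,42):
        for a,b in((-1,-1),(1,-1),(1,1),(-1,1)): ob.append((0,cy+a*h,-81+b*h))
    ob=np.array(ob,float)
    ok,rv,tv=cv2.solvePnP(ob,K,uv,None)
    Rc=cv2.Rodrigues(rv)[0];e=np.abs(cv2.projectPoints(ob,rv,tv,K,None)[0][:,0]-uv).mean()
    Rt=M.T@T[:3,:3]@Rc; o=M.T@(T[:3,:3]@tv[:,0]+T[:3,3]-p)
    print(h,round(e,2),"rotvec",R.from_matrix(Rt).as_rotvec().round(4),"o",o.round(2))
E
```

```text
Traceback (most recent call last):
cv2.error: OpenCV(4.12.0) /io/opencv/modules/calib3d/src/solvepnp.cpp:835: error: (-215:Assertion failed) ( (npoints >= 4) || (npoints == 3 && flags == SOLVEPNP_ITERATIVE && useExtrinsicGuess) || (npoints >= 3 && flags == SOLVEPNP_SQPNP) ) && npoints == std::max(ipoints.checkVector(2, CV_32F), ipoints.checkVector(2, CV_64F)) in function 'solvePnPGeneric'
```

```bash
python3 - <<'E'
from h import *
d=snapshot("wrist");p=get_state()["position"];M=rot().as_matrix();T=np.array(d["T"])
K=np.array([[d["fx"],0,d["cx"]],[0,d["fy"],d["cy"]],[0,0,1]])
q=lambda L,x0:[(x0+(u+.5)/6-.5,100+(v+.5)/6-.5) for u,v in L]
uv=np.array(q([(45,65),(302,65),(322,328),(77,328)],172)+q([(443-372,65),(702-372,65),(678-372,328),(425-372,328)],412),dtype=np.float64).reshape(-1,1,2)
for hh in(6.5,7,7.5,8):
    ob=np.array([(cy+a*hh,-81+b*hh,0) for cy in(-42,42) for a,b in((-1,-1),(1,-1),(1,1),(-1,1))],dtype=np.float64).reshape(-1,1,3)
    ok,rv,tv=cv2.solvePnP(ob,K,uv,None,flags=cv2.SOLVEPNP_IPPE)
    Rc=cv2.Rodrigues(rv)[0];e=np.abs(cv2.projectPoints(ob,rv,tv,K,None)[0]-uv).mean()
    Rt=M.T@T[:3,:3]@Rc; o=M.T@(T[:3,:3]@tv[:,0]+T[:3,3]-p)
    print(hh,round(e,2),"axes (y',z',n) in tool\n",Rt.round(4),"o",o.round(2))
E
```

```text
Traceback (most recent call last):
cv2.error: OpenCV(4.12.0) /io/opencv/modules/calib3d/src/solvepnp.cpp:835: error: (-215:Assertion failed) ( (npoints >= 4) || (npoints == 3 && flags == SOLVEPNP_ITERATIVE && useExtrinsicGuess) || (npoints >= 3 && flags == SOLVEPNP_SQPNP) ) && npoints == std::max(ipoints.checkVector(2, CV_32F), ipoints.checkVector(2, CV_64F)) in function 'solvePnPGeneric'
```

```bash
python3 - <<'E'
from h import *
d=snapshot("wrist");p=get_state()["position"];M=rot().as_matrix()
def X(a,b,c,e): # diag intersection a-c, b-e
    hm=lambda v:np.array([v[0],v[1],1.]);r=np.cross(np.cross(hm(a),hm(c)),np.cross(hm(b),hm(e)));return r[:2]/r[2]
L=X((45,65),(302,65),(322,328),(77,328));Rr=X((71,65),(330,65),(306,328),(53,328))
uv=[(172+(L[0]+.5)/6-.5,100+(L[1]+.5)/6-.5),(412+(Rr[0]+.5)/6-.5,100+(Rr[1]+.5)/6-.5)];print(uv)
for rim in(20.5,22.5,24.5):
    P=(plane(d,uv,p[2]+rim)-p)@M;print(rim,P.round(2).tolist(),"width",np.linalg.norm(P[0]-P[1]).round(2))
E
```

```text
[(np.float64(202.71845949535194), np.float64(132.85723771580345)), (np.float64(443.2294921875), np.float64(132.59016927083334))]
20.5 [[-20.61, -43.16, -79.58], [-20.56, 40.95, -79.78]] width 84.11
22.5 [[-22.61, -42.53, -79.6], [-22.56, 40.31, -79.79]] width 82.85
24.5 [[-24.61, -41.9, -79.62], [-24.56, 39.68, -79.81]] width 81.58
```

The tray is lifted and level in both views, held by the web, and weighs about 5 N. Sockets measured on the held tray put its centre within about 1 mm of the tool axis. Next I carry it over the runner.

```bash
python3 -m crank '[[[0,0.3,-0.065],[0,0,0]],[[0,0.6,-0.13],[0,0,0]],[[0,1,-0.2155],[0,0,0]],[[0,1,-0.2155],[0,0,0]],[[0,1,-0.2155],[0,0,0]],[[0,1,-0.2155],[0,0,0]],[[0,1,-0.2155],[0,0,0]],[[0,1,-0.2155],[0,0,0]],[[0,1,-0.2155],[0,0,0]],[[0,1,-0.2155],[0,0,0]],[[0,1,-0.2155],[0,0,0]],[[0,1,-0.2155],[0,0,0]]]'; python3 -m crank '[[[0,1,-0.2155],[0,0,0]],[[0,1,-0.2155],[0,0,0]],[[0,1,-0.2155],[0,0,0]],[[0,1,-0.2155],[0,0,0]],[[0,1,-0.2155],[0,0,0]],[[0,1,-0.2155],[0,0,0]],[[0,0.5,-0.1],[0,0,0]],[[0,0.24,-0.05],[-0.115,0,0]],[[0,0,0],[-0.115,0,0]],[[0,0,0],[-0.115,0,0]],[[0,0,0],[-0.115,0,0]],[[0,0,0],[0,0,0]]]'; python3 -m crank '[[[0,0,0],[0,0,0]],[[0,0,0],[0,0,0]]]'
python3 - <<'E'
from h import *
s=get_state();p=s["position"];M=rot().as_matrix();print(p,np.arctan2(M[1,1],M[0,1]),M[:,0].round(4),s["ft_force"],s["torque"],s["finger_gap"])
print("rem mm",M.T@(np.array([558.9,-206.3,p[2]])-p),"units/25")
for n in("wrist","scene","top"):
    d=snapshot(n);cv2.imwrite(f"pics/{n}5.png",d["image"][:,:,::-1])
E
```

```text
clock: 12.85
position: [556.5, -36.1, 166.7]
ee_rot: [-0.07, 0.704, -0.07, -0.704]
ft_force: [1.1, 0.1, -4.3]
finger_gap: 9.6
clock: 14.05
position: [558.8, -206.3, 166.6]
ee_rot: [-0.058, -0.705, -0.058, 0.705]
ft_force: [0.1, -0.3, -5.4]
finger_gap: 9.5
clock: 14.25
position: [559.1, -206.3, 166.6]
ee_rot: [-0.057, -0.705, -0.057, 0.705]
ft_force: [0.1, 0.6, -4.8]
finger_gap: 9.1
[ 559.09006645 -206.25937413  166.64683099] -1.4097107054726825 [-0.  0. -1.] [ 0.12929485  0.58613102 -4.77499507] [-0.01353128  0.06043047 -0.01233622] 9.092994305996182
rem mm [5.38002443e-06 9.61518234e-03 1.94121779e-01] units/25
```

View pics/wrist5.png

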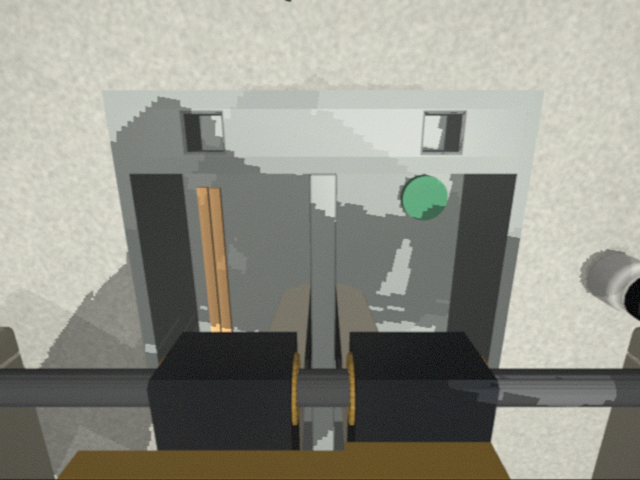

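View pics/scene5.png

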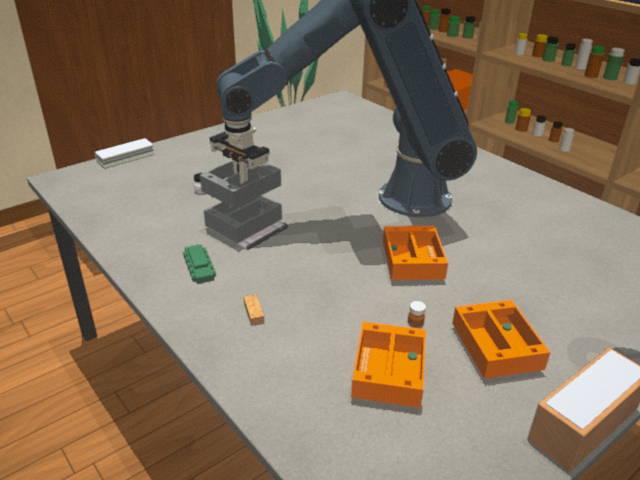

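The held tray is square above the runner tray in the scene view (240,185 over 243,217), and the jar is clear. I descend to just above the ledges.

```bash
python3 -m crank '[[[0.3,0,0.007],[0,0,0]],[[0.5,0,0],[0,0,0]],[[0.5,0,0],[0,0,0]],[[0.35,0,0],[0,0,0]],[[0.2,0,0],[0,0,0]],[[0,0,0],[0,0,0]],[[0,0,0],[0,0,0]]]'; python3 -m crank '[[[0.08,0,0],[0,0,0]],[[0.08,0,0],[0,0,0]],[[0,0,0],[0,0,0]]]';python3 -m crank '[[[0.08,0,0],[0,0,0]],[[0,0,0],[0,0,0]]]'
```

```text
clock: 15.1
position: [559.2, -206.3, 120.6]
ee_rot: [0.058, 0.705, 0.058, -0.705]
ft_force: [0.2, 0.0, -3.9]
finger_gap: 9.7
clock: 15.4
position: [559.0, -206.2, 116.3]
ee_rot: [-0.058, -0.705, -0.058, 0.705]
ft_force: [0.0, 0.2, -4.7]
finger_gap: 9.5
clock: 15.6
position: [559.0, -206.2, 114.2]
ee_rot: [-0.058, -0.705, -0.058, 0.705]
ft_force: [-0.8, -0.3, -5.0]
finger_gap: 9.4
```

```bash
python3 -m crank '[[[0.06,0,0],[0,0,0]],[[0,0,0],[0,0,0]]]';python3 -m crank '[[[0.06,0,0],[0,0,0]],[[0,0,0],[0,0,0]]]';python3 -m crank '[[[0.06,0,0],[0,0,0]],[[0,0,0],[0,0,0]]]'
```

```text
clock: 15.8
position: [559.0, -206.2, 112.7]
ee_rot: [-0.058, -0.705, -0.058, 0.705]
ft_force: [-0.5, -0.8, -4.9]
finger_gap: 9.6
clock: 16.0
position: [559.0, -206.2, 111.2]
ee_rot: [-0.058, -0.705, -0.058, 0.705]
ft_force: [-0.5, -1.2, -4.6]
finger_gap: 9.9
clock: 16.2
position: [558.9, -206.2, 109.7]
ee_rot: [-0.058, -0.705, -0.058, 0.705]
ft_force: [-0.0, 0.4, -4.8]
finger_gap: 9.6
```

Below ledge contact height (TCP 113.5) with no force, so the pins are in the sockets. I continue gently to the floor.

```bash
python3 -m crank '[[[0.08,0,0],[0,0,0]],[[0.08,0,0],[0,0,0]],[[0,0,0],[0,0,0]]]';python3 -m crank '[[[0.08,0,0],[0,0,0]],[[0,0,0],[0,0,0]]]';python3 -m crank '[[[0.06,0,0],[0,0,0]],[[0,0,0],[0,0,0]]]'
```

```text
clock: 16.5
position: [558.9, -206.2, 105.5]
ee_rot: [-0.058, -0.705, -0.058, 0.705]
ft_force: [1.7, -0.6, -6.0]
finger_gap: 9.7
clock: 16.7
position: [558.9, -206.2, 103.6]
ee_rot: [-0.058, -0.705, -0.058, 0.705]
ft_force: [-1.1, 0.2, -5.2]
finger_gap: 9.5
clock: 16.9
position: [559.0, -206.2, 102.2]
ee_rot: [-0.058, -0.705, -0.058, 0.705]
ft_force: [-0.3, 0.0, -4.7]
finger_gap: 9.8
```

```bash
python3 -m crank '[[[0.04,0,0],[0,0,0]],[[0,0,0],[0,0,0]]]'
```

```text
clock: 17.1
position: [559.0, -206.2, 101.3]
ee_rot: [-0.058, -0.705, -0.058, 0.705]
ft_force: [0.4, -0.9, -5.0]
finger_gap: 9.6
```

```bash
python3 -m crank '[[[0.03,0,0],[0,0,0]],[[0,0,0],[0,0,0]]]';python3 -m crank '[[[0.03,0,0],[0,0,0]],[[0,0,0],[0,0,0]]]';python3 -m crank '[[[0.03,0,0],[0,0,0]],[[0,0,0],[0,0,0]]]'
```

```text
clock: 17.3
position: [559.0, -206.3, 100.6]
ee_rot: [-0.058, -0.705, -0.058, 0.705]
ft_force: [0.3, 0.4, -4.2]
finger_gap: 9.6
clock: 17.5
position: [559.0, -206.2, 99.8]
ee_rot: [-0.058, -0.705, -0.058, 0.705]
ft_force: [-0.4, -0.4, -4.7]
finger_gap: 9.7
clock: 17.7
position: [559.1, -206.2, 99.7]
ee_rot: [0.058, 0.705, 0.058, -0.705]
ft_force: [-3.4, 1.4, 3.3]
finger_gap: 9.5
```

Contact came at TCP 99.7, where 99.5 was expected for fully home, and the force rose from −4.7 to +3.3 N. I press slightly more and look before letting go.

```bash
python3 -m crank '[[[0.03,0,0],[0,0,0]],[[0,0,0],[0,0,0]]]'
python3 - <<'E'
from h import *
s=get_state();print(s["position"],s["ft_force"],s["torque"])
d=snapshot("scene");im=d["image"][:,:,::-1];cv2.imwrite("pics/s6.png",cv2.resize(im[110:270,140:340],None,fx=4,fy=3.7,interpolation=cv2.INTER_CUBIC))
E
```

```text
clock: 17.9
position: [559.1, -206.3, 99.7]
ee_rot: [0.058, 0.705, 0.058, -0.705]
ft_force: [-6.7, 3.4, 12.4]
finger_gap: 9.8
[ 559.13453019 -206.26184418   99.69291224] [-6.69506619  3.41365969 12.44458228] [ 0.57511243  1.14912267 -0.06044068]
```

View pics/s6.png

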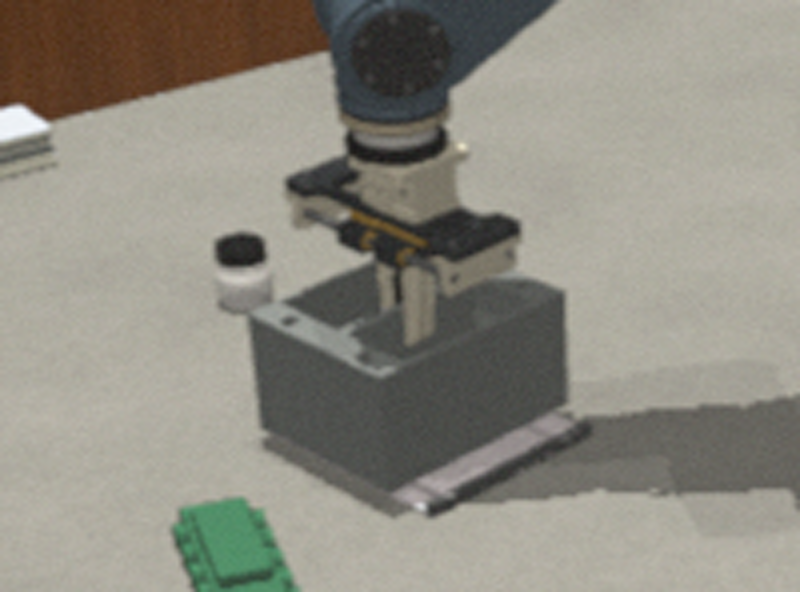

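The trays look closed up as one block with no gap. I ease off the pressure, open inside the cells and withdraw straight up.

```bash
python3 -m crank '[[[-0.04,0,0],[0,0,0]],[[0,0,0],[0,0,0]]]'; python3 -m crank '[[[0,0,0],[0,0,0]],[[0,0,0],[0,0,0]],[[0,0,0],[0,0,0]],[[0,0,0],[0,0,0]],[[0,0,0],[0,0,0]]]' 50; python3 -m crank '[[[-0.1,0,0],[0,0,0]],[[-0.3,0,0],[0,0,0]],[[-0.6,0,0],[0,0,0]],[[-1,0,0],[0,0,0]],[[-1,0,0],[0,0,0]],[[-1,0,0],[0,0,0]],[[-1,0,0],[0,0,0]],[[-1,0,0],[0,0,0]],[[-0.4,0,0],[0,0,0]],[[0,0,0],[0,0,0]],[[0,0,0],[0,0,0]]]'
python3 - <<'E'
from h import *
print(get_state()["position"])
for n in("wrist","scene"):
    d=snapshot(n);im=d["image"][:,:,::-1]
    if n=="scene": im=cv2.resize(im[160:270,180:310],None,fx=6,fy=5.4,interpolation=cv2.INTER_CUBIC)
    cv2.imwrite(f"pics/{n}7.png",im)
E
```

```text
clock: 18.15
position: [559.2, -206.3, 99.7]
ee_rot: [0.058, 0.705, 0.058, -0.705]
ft_force: [-2.5, 1.4, 3.4]
finger_gap: 9.6
clock: 18.65
position: [559.1, -206.3, 99.4]
ee_rot: [0.058, 0.705, 0.058, -0.705]
ft_force: [-0.1, -0.9, -0.2]
finger_gap: 45.1
clock: 19.75
position: [558.7, -206.1, 258.7]
ee_rot: [-0.057, -0.704, -0.058, 0.705]
ft_force: [-0.9, -0.7, -0.8]
finger_gap: 49.7
[ 558.69474927 -206.08260757  258.65663129]
```

View pics/wrist7.png

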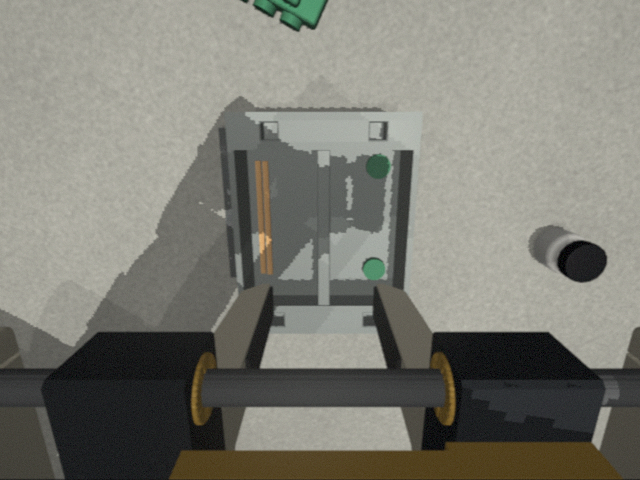

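View pics/scene7.png

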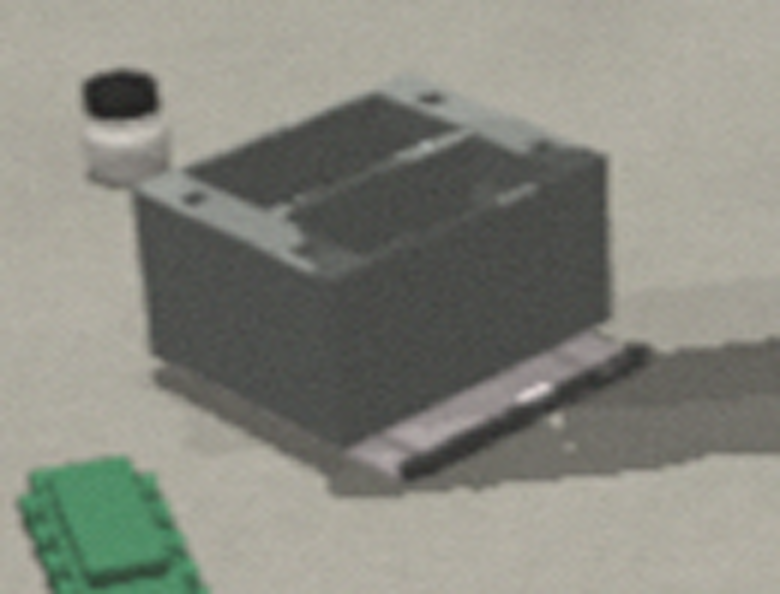

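The stack stands closed and level with the gripper clear. The wrist view shows sockets at (270,131), (378,131), (279,321) and (368,321). I check pose and height with these before handing in.

```bash
python3 - <<'E'
from h import *
d=snapshot("wrist")
so=[(-81,-42),(-81,42)]
for z in(122,136):
    P=plane(d,[(270,131),(378,131),(279,321),(368,321)],z);print(z,"widths (84)",np.linalg.norm(P[0]-P[1]).round(1),np.linalg.norm(P[2]-P[3]).round(1),"length(162)",np.linalg.norm(P[:2].mean(0)-P[2:].mean(0)).round(1),"c",P.mean(0).round(1))
    v=P[2:].mean(0)-P[:2].mean(0);print("th",(np.arctan2(v[1],v[0])-np.pi)%np.pi)
hand_in()
E
```

```text
122 widths (84) 82.2 79.4 length(162) 162.3 c [ 557.4 -205.4  122. ]
th 0.16261998734549454
136 widths (84) 78.2 75.6 length(162) 154.5 c [ 561.4 -204.7  136. ]
th 0.16261998734549366
the job is handed in; nothing more can be done
```

I pinched the loose grey tray by its web and stacked it on the runner tray. I then let go, pulled straight up and handed in at about 20 s of the 51 s allowed.

- **Descent:** The pins went into the sockets at the first try. The tray passed ledge height with no extra force, so there was no need to search along y. It met the floor within 0.2 mm of the height expected for fully home, and the wrist force stayed below about 20 N.
- **Last picture checks:**
  - The scene view after release shows one closed, level block, with the hull and glue jar apparently unmoved and the gripper clear. I did not measure the bystanders.
  - The wrist view puts the stack centre at (557, −205) mm. Its angle of 0.163 rad compares with 0.165 rad measured for the bottom tray.
  - Its socket rows are 162.3 mm apart assuming the fully-home height (true value 162), and 154.5 mm if the pins were still on the ledges.
- **Disagreement:** The socket spacings across the tray read 82.2 and 79.4 mm against a true 84. The 79.4 mm pair was partly hidden by the fingers, and I picked these pixels by eye. I trusted the contact height and the length check instead.

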